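# Wedge up a glued lamination, hand-tight

## Robot

A 6-joint arm with a two-finger parallel gripper is mounted at the origin on a cart in front of the work surface, level with it; the furniture and walls round the work are solid. World frame = base frame: x ahead of the robot, y to its left, z up, the work surface at z = 0. Lengths are in mm, angles in degrees, forces in N, time in s.
With the tool pointing down it reaches from about 350 to 850 mm from the base axis. Payload 8.1 kg.
Tool frame: the origin (TCP) lies between the finger pads; the fingertips stand 22 mm ahead of it and the grasp point (between the pads) lies 3 mm ahead of it; z points along the fingers, y is the line along which they close (so a half turn about z gives the same grasp; the last joint's range is limited). The gripper opens to 85 mm and grips with 20 to 120 N. Pads are 22 mm wide; open, the fingers measure 114 mm over their backs; the gripper's body (76 mm by 85 mm) begins 54 mm behind the grasp point. The pads swing forward as they close: fully open they stand 13 mm farther back than shut.
Start: joints at [60.08, 7.471, 85.268, -0, 87.261, -4.893], TCP at [253.805, 543.68, 253.292] pointing down, gripper open.
Joint ranges: [-169.43, 169.43], [-51.17, 129.36], [1.28, 143.12], [-76.62, 256.62], [0, 156.53], [-152.29, 152.29]. Speed limits (degrees/s): [136.94, 136.94, 159.86, 180, 180, 180].

## Interface

Orientations are given as [roll, pitch, yaw] about the fixed x, y, z axes, in that order (R = Rz(yaw) Ry(pitch) Rx(roll)).
In Python, from bench import r, vision gives the robot as it stands.
- The arm moves only by the tool step_arm, never from a script. Its argument "targets" is a list that holds one entry, the list of rows, each a list of 6 numbers: the shift along the world's x, y, z in mm, then the turn, a rotation vector about the world's x, y, z in rad. In form: [[[x, y, z, rx, ry, rz], ...]]. A call has 1 to 12 rows; each row is the pose to reach, as a shift and turn from the pose commanded when the call began; what a row does not reach only later rows make up. A row lasts 1/12 s, in which the tool goes at most 41.7 mm and 7.16 degrees, less where a joint would pass 70% of its speed; a pose out of reach is approached as far as the arm can. A call with a gripper value outside its range is refused whole. "fingers" is the gripper's target within -1 to 1 (shut at 1, half-way at 0, fully open at -1), set as the call begins (left out, the last holds). The fingers move at their own pace and stop on an object; "newtons" is the grip in N (left out, the last holds). Time passes only in rows, so rows that repeat a pose let the fingers close. It gives the time, the measured TCP pose, the force, the opening and the grip force at its end, in the units of the state.
- r.sense(): the state, without advancing time (a new reading comes with each control period).
- vision.snapshot(name): name is "scene" or "top" or "wrist"; returns a dict with "img" (480x640x3 uint8, blue, green, red), "mtx" (3x3 intrinsics, pixels), "eye" and "attitude" of the camera in the world. Camera axes: x right, y up, looking along -z (the intrinsics and any distortion apply to the point x, -y, -z); pixel columns grow to the right and rows downward; lengths in mm; the calibration is good to about 2 mm. A picture is of the moment at which its call begins. There is no depth.
- r.hand_in(): hands the job in; it is judged then, once.
The state is a dict: "time": time; "joint_pos": joint angles; "qd": joint speeds; "joint_efforts": joint torques, N m; "tool_pos": TCP position; "tcp_rot": TCP orientation; "ft_force": force on the tool from outside, world axes, zero at the start; "wrist_torque": the same for the moment, N m; "finger_gap": finger opening in mm; "grip_force": force on a finger pad.
Only numpy, scipy, OpenCV 4.12 (cv2) and the standard library are available. Lean on these libraries where they do the work, as an engineer would, in place of code of your own. Each camera call takes 0.05 s, during which the arm holds its last target. There are 200 camera calls.

## Task

Two glued offcuts stand loose in the wedge press: turn the wedge thin end down, tapered face to the press's sloping cheek and flat back to the offcuts, and lower it (never drop it) into the gap. Press it down just hand-tight, so that when you let go it keeps the offcuts pinched together against the fence; don't ram it home, as too much pressure starves the glue joint. Leave the offcuts standing square on the base and don't disturb the glue bottle, block plane or brush.

Things in the scene. Friction and masses are not known exactly. Their poses are not given: they have to be found in the camera images.
- wedge: Loose dark wooden wedge, 0.09 kg: 150 mm long, 40 mm between its parallel sides (grip these), thickness tapering evenly from 32 mm (butt) to 12 mm (thin end). Lies on its flat back. Origin: centre of the flat back; x along the length to the thin end, y across the width, z out towards the tapered face (up at first). In use x points straight down and z along the press's +y.
- wedge_butt (a point): Centre of the wedge's thick end (40 x 32 mm), to be pressed down in use. Three or four pushes of 15 to 20 N here (a single brief one may not do) make it hand-tight: wedge and boards still bear on one another with over 2 N when let go; friction then holds the wedge. Over 35 N between wedge and board_b, or between the boards, starves the joint and spoils the job.
- wedge_tip (a point): Centre of the wedge's thin end (40 x 12 mm). When the wedge comes to bear in the press the thin end is 18 to 38 mm above the bench, depending on the cheek's setting; it goes down up to 10 mm more as it tightens, and slides down under a light push until it bears.
- press: Wedge press, screwed to the bench: plywood base 140 (x) by 245 (y) by 18 mm. From -y to +y stand on it: the fence (70 mm high) with its rubber pad, board_a, board_b, the gap, the sloping cheek. Origin: on the bench, below the middle of board_b's outer face as it will be when the joint is closed (plane y = 0); z up.
- gap (a point): Point of the press at x = 0, y = 0 on the base's top, 18 mm above the bench. The gap runs 90 mm along the press's x; a slot under it (90 x 16 mm) lets the wedge's thin end pass through the base.
- cheek_side (a point): Point of the press at x = 0, y = 60 mm, 98 mm above the bench: about the back of the cheek's top. The pale wooden cheek (90 mm wide) leans back at the wedge's taper, 20 in 150, so the gap widens upwards. It is bolted by two black knobs and its setting differs each time and is not reported: at the base's top its sloping face lies 9.3 to 12 mm from plane y = 0.
- pad (a point): Centre of the black rubber pad's face on the fence, at y = -38 mm of the press, 48 mm above the bench. The rubber gives 1 mm per 25 N.
- board_a: First offcut, pale wood, 90 x 60 x 19 mm, 0.07 kg, on edge on the press's base beside the pad, its top 78 mm above the bench. Origin: middle of its large face on the wedge side; its y points up, its z to the fence.
- board_b: Second offcut, same size and axes, between board_a and the gap. Origin: middle of the large face that the wedge's back bears on. At first it stands 2 to 3.2 mm on the +y side of its closed place and slides there when pushed.
- glue_bottle: Bystander: cream glue bottle with a red nozzle, 65 mm across, 217 mm tall, standing. Origin: centre of its underside.
- block_plane: Bystander: metal block plane, 165 x 52 x 40 mm, standing on its sole. Origin: centre of its underside.
- paint_brush: Bystander: flat glue brush, 205 x 43 x 12 mm, lying. Origin: under its middle.

How it is judged (in metres and radians):
At the end, for the whole second after the job is handed in: At rest: wedge in the gap, thin end down (4 deg), within 25 mm of the middle, flat back within 5 mm of the closed plane, tip 1 to 55 mm above the bench; it and both boards bear on each other with over 2 N; boards upright (3 deg), seated on the base (3 mm), within 20 mm of the middle (angle between wedge's own x axis and vertical above 3.07 rad and y of wedge in the frame of press between -0.005 and 0.005 m and x of wedge in the frame of press between -0.025 and 0.025 m and z of wedge_tip in the frame of press between 0.001 and 0.055 m and contact force between each of wedge, board_a and board_b above 2 N and angle between each of board_a, board_b's own y axis and vertical below 0.05 rad and z of board_a in the frame of press between 0.045 and 0.051 m and x of board_a in the frame of press between -0.02 and 0.02 m and z of board_b in the frame of press between 0.045 and 0.051 m and x of board_b in the frame of press between -0.02 and 0.02 m and linear speed of each of wedge, board_b below 0.01 m/s); the robot touches nothing.
It fails at once if the joint is squeezed too hard (more than 35 N between wedge and board_b or between the boards) (contact force between any of wedge, board_a and board_b above 35 N).
It fails at once if the wedge is dropped (faster than 0.5 m/s with no finger on it) (linear speed of wedge above 0.5 m/s and contact force between the fingers and wedge below 0.05 N).
It fails at once if the glue bottle, block plane or brush is moved more than 30 mm, or the bottle tips over (distance of any of glue_bottle, block_plane, paint_brush from where it was at the start of the episode above 0.03 m or angle between glue_bottle's own z axis and vertical above 0.3 rad).
It also fails if it takes over 67 s, if anything falls off the work surface, if the arm or the gripper's body presses on something with over 40 N, if the wrist force passes 120 N, or if a joint passes its speed limit or range.

## Working session

There is one attempt and no reset: what is moved stays moved. The work goes in short steps, Python scripts to look and compute and a tool call to move; the robot and the scene stay as the last step left them, time stands still between calls to the robot, and variables do not carry over. Pictures are saved under pics/ and viewed, at most 10 in all, crops included, and the job is handed in when it is done.

Besides the shell and the picture viewer there is one more tool, called after ">>>" by a JSON object that holds its "op" and its "data". step_arm: Moves the arm, as the interface text tells. Its arguments: {"type":"object","properties":{"targets":{"type":"array"},"fingers":{"type":"number"},"newtons":{"type":"number"}},"required":["targets"]}

```bash
mkdir -p pics; python3 - <<'E'
from bench import r, vision
import cv2,pickle,numpy as np
D={}
for n in ("scene","top"):
    d=vision.snapshot(n); D[n]=d; cv2.imwrite(f"pics/{n}0.png",d["img"]); print(n,{k:np.round(v,3).tolist() for k,v in d.items() if k!="img"})
pickle.dump(D,open("d0.pkl","wb"))
print(r.sense())
E
```

```text
scene {'mtx': [[437.98, 0.0, 318.85], [0.0, 437.98, 238.62], [0.0, 0.0, 1.0]], 'eye': [-132.363, 322.633, 614.36], 'attitude': [56.463, 1.417, -118.527]}
top {'mtx': [[597.513, 0.0, 317.615], [0.0, 597.513, 249.681], [0.0, 0.0, 1.0]], 'eye': [475.95, -31.357, 1339.005], 'attitude': [2.993, 1.339, -89.04]}
{'time': 0.1, 'joint_pos': array([ 6.00821553e+01,  7.51272509e+00,  8.53238213e+01,  1.48043662e-03,
        8.72607740e+01, -4.89210403e+00]), 'qd': array([-0.03434082, -0.10855051, -0.1255854 ,  0.00044662,  0.12395035,
       -0.00147532]), 'joint_efforts': array([ 1.82662832e-03, -5.70954752e+01, -5.01940298e+01, -1.68101592e-04,
        8.32160847e-03, -1.62657079e-05]), 'tool_pos': array([253.5479846 , 543.28863567, 252.321533  ]), 'tcp_rot': array([-1.79903160e+02, -9.77268135e-03,  1.54974179e+02]), 'ft_force': array([0.16336362, 0.26799123, 1.43076326]), 'wrist_torque': array([-0.02236287, -0.00892995, -0.01632405]), 'grip_force': 0.0, 'finger_gap': 85.16683424459943}
```

View pics/scene0.png

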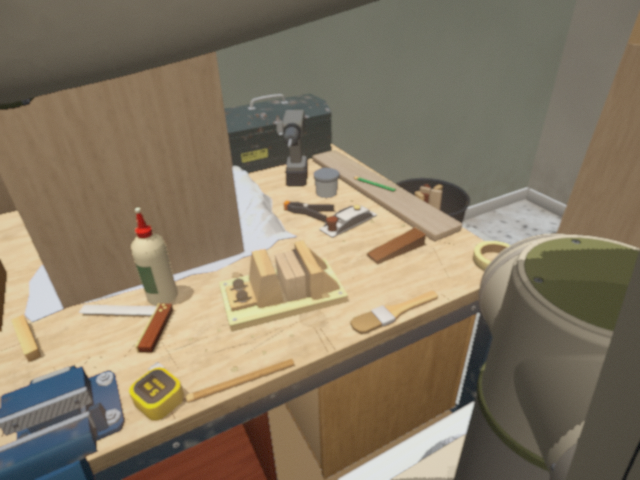

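View pics/top0.png

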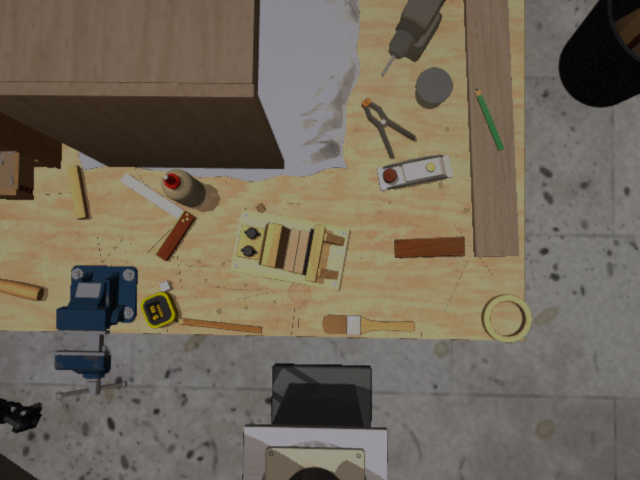

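The scene shows the press at about (283,285) and the dark wedge at (397,245). In the top view the press is at (291,250) with its knobs and cheek on the left. The wedge is at (430,247), the plane at (415,172), the brush at (368,325) and the bottle at (183,190).

```bash
cat >h.py <<'E'
import numpy as np,cv2
from scipy.spatial.transform import Rotation as R
def ray(d,uv):
    p=np.linalg.inv(d["mtx"])@np.array([uv[0],uv[1],1.]); v=np.array([p[0],-p[1],-p[2]])
    return np.array(d["eye"]),R.from_euler("xyz",d["attitude"],degrees=True).apply(v)
def onz(d,uv,z):
    e,v=ray(d,uv); return e+v*(z-e[2])/v[2]
def proj(d,P):
    q=R.from_euler("xyz",d["attitude"],degrees=True).inv().apply(np.array(P)-d["eye"]); q=q*[1,-1,-1]
    h=d["mtx"]@q; return h[:2]/h[2]
def tri(a,ua,b,ub):
    e,v=ray(a,ua);f,w=ray(b,ub); s=np.linalg.lstsq(np.c_[v,-w],f-e,rcond=None)[0]
    p,q=e+v*s[0],f+w*s[1]; return (p+q)/2,np.linalg.norm(p-q)
E
python3 - <<'E'
import pickle; from h import *
D=pickle.load(open("d0.pkl","rb"))
t,s=D["top"],D["scene"]
def big(mask,box):
    x0,y0,x1,y1=box; m=np.zeros_like(mask); m[y0:y1,x0:x1]=mask[y0:y1,x0:x1]
    return max(cv2.findContours(m,cv2.RETR_EXTERNAL,cv2.CHAIN_APPROX_NONE)[0],key=cv2.contourArea)
for d,box,n in((t,(385,225,475,270),"top"),(s,(360,220,435,270),"scene")):
    im=d["img"].astype(int); b,g,rr=im[...,0],im[...,1],im[...,2]
    m=((rr<175)&(rr-b>35)&(g<0.65*rr)).astype(np.uint8)*255
    c=big(m,box); print(n,cv2.contourArea(c),cv2.boxPoints(cv2.minAreaRect(c)).tolist(), cv2.approxPolyDP(c,2,True)[:,0].tolist())
    if n=="top":
        for p in cv2.boxPoints(cv2.minAreaRect(c)): print(onz(d,p,20).round(1))
# press base: pale yellow-green
im=t["img"]; print(cv2.cvtColor(im,cv2.COLOR_BGR2HSV)[[280,246,240],[300,330,205]].tolist(), cv2.cvtColor(im,cv2.COLOR_BGR2HSV)[220,340])
A=cv2.resize(t["img"][205:295,225:475],None,fx=3.2,fy=3.2,interpolation=cv2.INTER_CUBIC)
B=cv2.resize(s["img"][215:330,212:445],None,fx=3.4,fy=3.4,interpolation=cv2.INTER_CUBIC)[:300]
B=cv2.resize(s["img"][220:330,210:445],(800,300+0),interpolation=cv2.INTER_CUBIC) if 0 else B
W=max(A.shape[1],B.shape[1]); pad=lambda X:cv2.copyMakeBorder(X,0,0,0,W-X.shape[1],cv2.BORDER_CONSTANT)
cv2.imwrite("pics/crop.png",np.vstack([pad(A),pad(B)]))
E
```

```text
top 1117.0 [[394.4226379394531, 239.7207489013672], [463.2924499511719, 236.7263946533203], [464.0660095214844, 254.5188446044922], [395.1961975097656, 257.51318359375]] [[463, 238], [396, 240], [395, 253], [396, 256], [463, 254]]
[ 569.  -168.5   20. ]
[ 577.9 -319.6   20. ]
[ 538.8 -321.4   20. ]
[ 529.8 -170.6   20. ]Traceback (most recent call last):
  File "<stdin>", line 10, in <module>
  File "<stdin>", line 6, in big
ValueError: max() iterable argument is empty
```

```bash
python3 - <<'E'
import pickle; from h import *
D=pickle.load(open("d0.pkl","rb"))
t,s=D["top"],D["scene"]
A=cv2.resize(t["img"][205:295,225:475],None,fx=3.2,fy=3.2,interpolation=cv2.INTER_CUBIC)
B=cv2.resize(s["img"][220:325,210:445],None,fx=2.95,fy=2.95,interpolation=cv2.INTER_CUBIC)
W=max(A.shape[1],B.shape[1]); pad=lambda X:cv2.copyMakeBorder(X,0,0,0,W-X.shape[1],cv2.BORDER_CONSTANT)
o=np.vstack([pad(A),pad(B)]);print(o.shape,A.shape);cv2.imwrite("pics/crop.png",o[:600])
E
```

```text
(598, 800, 3) (288, 800, 3)
```

View pics/crop.png

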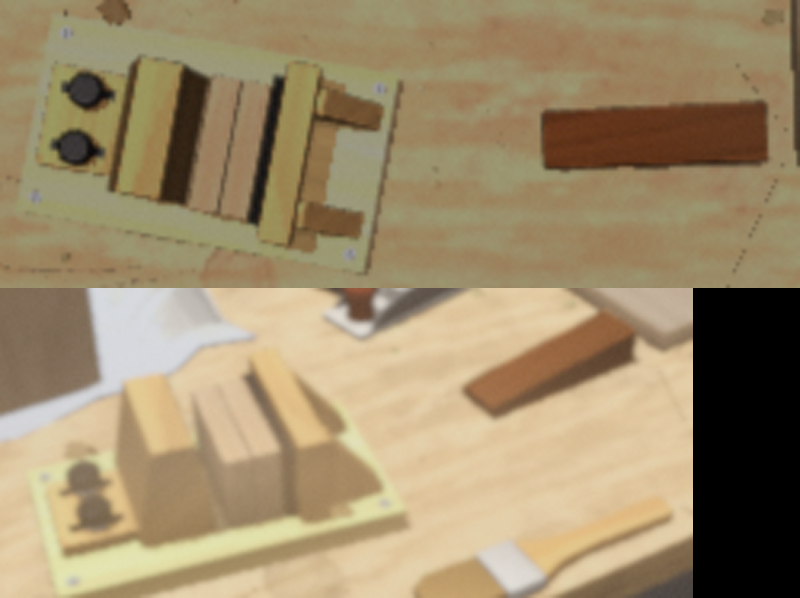

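The thin end points left, towards the press; the butt is on the right. Press base corners in the crop are (52,17), (402,80), (368,272) and (20,212). The board_b outer top edge runs (207,77)–(188,207).

```bash
python3 - <<'E'
import pickle; from h import *
D=pickle.load(open("d0.pkl","rb"))
t,s=D["top"],D["scene"]
f=lambda p,z: onz(t,(p[0]/3.2+225-.3,p[1]/3.2+205-.3),z)[:2]
g=lambda p,z: onz(s,(p[0]/2.95+210-.3,(p[1]-288)/2.95+220-.3),z)[:2]
c=np.array([f(p,18) for p in((52,17),(402,80),(368,272),(20,212))]);print("base",c.round(1).tolist(),[np.linalg.norm(c[i]-c[i-1]).round(1) for i in range(4)],"mean",c.mean(0))
b=np.array([f(p,78) for p in((207,77),(188,207),(272,85),(251,222))]);print("boards top",b.round(1).tolist())
w=np.array([f((541,111),12),f((541,168),12),f((768,102),32),f((768,162),32)]);print("wedge",w.round(1).tolist(),np.linalg.norm(w[0]-w[1]),np.linalg.norm(w[2]-w[3]))
wx=w[:2].mean(0)-w[2:].mean(0); print("len",np.linalg.norm(wx),"ang",np.degrees(np.arctan2(wx[1],wx[0])),"centre",w.mean(0))
# scene check
print("scene wedge butt top", g((607,312),32),g((636,333),32), "tip top",g((464,390),12),g((495,415),0))
y=(c[0]+c[3]-c[1]-c[2])/2; y/=np.linalg.norm(y); x=np.array([y[1],-y[0]]); print("press y ang",np.degrees(np.arctan2(y[1],y[0])),x)
# along the y axis, rel. base mean
for n,q in(("corners",c),("boards",b)): print(n,((q-c.mean(0))@np.c_[x,y]).round(1).tolist())
pf=np.array([f(p,88) for p in ((292,62),(322,68),(260,240),(290,246))]); print("fence88",((pf-c.mean(0))@np.c_[x,y]).round(1).tolist())
ch=np.array([f(p,98) for p in ((140,57),(184,62),(116,192),(158,201))]); print("cheek98",((ch-c.mean(0))@np.c_[x,y]).round(1).tolist())
E
```

```text
base [[630.4, 173.1], [590.0, -71.1], [456.9, -49.5], [494.3, 192.1]] [np.float64(137.4), np.float64(247.4), np.float64(134.8), np.float64(244.5)] mean [542.88775378  61.16518697]
boards top [[584.9, 59.8], [498.6, 70.7], [580.2, 16.7], [489.4, 28.9]]
wedge [[570.3, -167.9], [530.8, -168.3], [577.4, -320.0], [536.5, -320.2]] 39.5705310233334 40.93082625877296
len 152.16892456362737 ang 92.40255567696742 centre [ 553.73126932 -244.06893616]
scene wedge butt top [ 567.08579905 -313.39513811] [ 529.71682115 -313.11351038] tip top [ 557.11682516 -164.06756437] [ 530.21252926 -175.91960698]
press y ang 80.90165563331125 [ 0.98741838 -0.15812953]
corners [[68.7, 124.3], [67.4, -123.1], [-67.4, -122.9], [-68.7, 121.6]]
boards [[41.7, 5.3], [-45.3, 2.4], [43.9, -38.1], [-47.7, -40.3]]
fence88 [[60.3, -48.9], [59.8, -69.0], [-58.3, -48.7], [-58.8, -68.7]]
cheek98 [[45.5, 49.1], [47.3, 20.2], [-43.9, 48.7], [-44.9, 20.7]]
```

>>> {"op": "step_arm", "data": {"targets": [[[40, -110, 0, 0, 0, -0.125], [80, -220, 0, 0, 0, -0.25], [160, -440, 0, 0, 0, -1.092], [160, -440, 0, 0, 0, -1.092], [160, -440, 0, 0, 0, -1.092], [160, -440, 0, 0, 0, -1.092], [160, -440, 0, 0, 0, -1.092], [160, -440, 0, 0, 0, -1.092], [160, -440, 0, 0, 0, -1.092], [160, -440, 0, 0, 0, -1.092], [160, -440, 0, 0, 0, -1.092], [160, -440, 0, 0, 0, -1.092]]], "fingers": -1}}

```text
time: 1.1
tool_pos: [414.8, 98.8, 253.1]
tcp_rot: [180.0, 0.1, 92.2]
ft_force: [-0.2, 0.1, -0.4]
finger_gap: 85.6
grip_force: 0.0
```

>>> {"op": "step_arm", "data": {"targets": [[[144, -466, -120, 0.785, 0.033, 0], [144, -466, -120, 0.785, 0.033, 0], [144, -466, -120, 0.785, 0.033, 0], [144, -466, -120, 0.785, 0.033, 0], [144, -466, -120, 0.785, 0.033, 0], [144, -466, -120, 0.785, 0.033, 0], [144, -466, -120, 0.785, 0.033, 0], [144, -466, -120, 0.785, 0.033, 0], [144, -466, -120, 0.785, 0.033, 0], [144, -466, -120, 0.785, 0.033, 0], [144, -466, -120, 0.785, 0.033, 0], [144, -466, -120, 0.785, 0.033, 0]]]}}

```text
time: 2.1
tool_pos: [544.8, -320.3, 142.8]
tcp_rot: [-179.9, -45.1, 92.3]
ft_force: [1.4, -0.2, 0.8]
finger_gap: 85.2
grip_force: 0.0
```

>>> {"op": "step_arm", "data": {"targets": [[[0, 0, 0, 0, 0, 0], [0, 0, 0, 0, 0, 0]]]}}

```text
time: 2.27
tool_pos: [543.9, -319.6, 139.5]
tcp_rot: [-179.6, -45.3, 92.0]
ft_force: [0.6, 0.6, 0.1]
finger_gap: 85.5
grip_force: 0.0
```

```bash
python3 - <<'E'
from bench import r, vision
import cv2,pickle
from h import *
d=vision.snapshot("wrist"); pickle.dump(d,open("w1.pkl","wb")); cv2.imwrite("pics/w1.png",d["img"])
st=r.sense(); print(st["tool_pos"],st["tcp_rot"],st["joint_pos"]); print(d["mtx"].tolist(),d["eye"],d["attitude"])
Rm=R.from_euler("xyz",st["tcp_rot"],degrees=True).as_matrix();print(Rm.round(3))
wx=np.array([-.042,.999,0]);b=np.array([556.9,-319,0])
for P in (b,b+150*wx): print(proj(d,P))
E
```

```text
[ 544.31276146 -318.61842712  141.87188018] [-179.79168789  -45.20170642   92.23619703] [-49.05540516  45.91140546  57.85250588  28.36432067 111.86275455
 -49.23065868]
[[415.4220270220175, 0.0, 317.11953207164083], [0.0, 415.4220270220175, 237.92228438205444], [0.0, 0.0, 1.0]] [ 547.36097661 -357.02484939  273.32978734] [29.88666727  0.24963584  2.31913508]
[[-0.027  0.999 -0.031]
 [ 0.704  0.042  0.709]
 [ 0.71  -0.003 -0.705]]
[337.04069739 406.1942883 ]
[332.24423056 204.6402464 ]
```

View pics/w1.png

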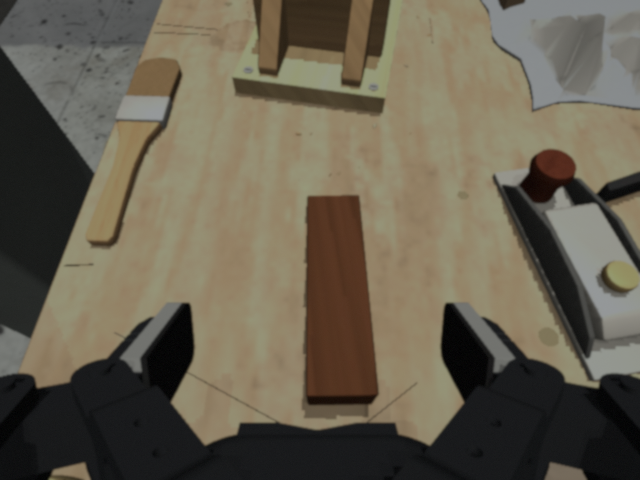

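The wrist view shows the wedge with its tip's top edge at (307–359,196) and its butt's top edge at (306–376,398), centred between the fingers.

```bash
python3 - <<'E'
import pickle
from h import *
d=pickle.load(open("w1.pkl","rb"))
hsv=d["img"].astype(int); b,g,r_=hsv[...,0],hsv[...,1],hsv[...,2]
for row in (210,250,300,350,385):
    m=np.where((r_[row,280:400]<130)&(r_[row,280:400]-b[row,280:400]>25)&(g[row,280:400]<.62*r_[row,280:400]))[0]+280; print(row,m.min(),m.max())
q=[onz(d,p,z).round(1) for p,z in(((307,196),12),((359,196),12),((306,398),32),((376,397),32))]; print(q)
t=(q[0]+q[1])/2; bt=(q[2]+q[3])/2; print(t,bt,np.degrees(np.arctan2(*(t-bt)[1::-1])),np.linalg.norm((t-bt)[:2]),np.linalg.norm(q[0]-q[1]),np.linalg.norm(q[2]-q[3]))
E
```

```text
210 309 354
250 309 361
300 310 362
350 311 369
385 308 360
[array([ 530.8, -170.1,   12. ]), array([ 570.9, -168.6,   12. ]), array([ 538.7, -319.9,   32. ]), array([ 577.1, -317.9,   32. ])]
[ 550.85 -169.35   12.  ] [ 557.9 -318.9   32. ] 92.69900648800864 149.7160813005737 40.1280450557961 38.4520480598888
```

>>> {"op": "step_arm", "data": {"targets": [[[14, -20, -75, 0, 0, 0], [14, -20, -75, 0, 0, 0], [14, -20, -75, 0, 0, 0], [14, -20, -75, 0, 0, 0], [14, -20, -75, 0, 0, 0]]]}}

```text
time: 2.73
tool_pos: [559.3, -338.3, 72.2]
tcp_rot: [179.9, -45.0, 92.6]
ft_force: [0.4, -0.2, 0.8]
finger_gap: 85.6
grip_force: 0.0
```

>>> {"op": "step_arm", "data": {"targets": [[[-1, 20, -22, 0, 0, 0], [-2, 34, -36, 0, 0, 0], [-3, 42, -46, 0, 0, 0], [-3, 42, -46, 0, 0, 0], [-3, 42, -46, 0, 0, 0], [-3, 42, -46, 0, 0, 0]]]}}

```text
time: 3.23
tool_pos: [556.6, -298.4, 26.1]
tcp_rot: [179.8, -44.8, 92.6]
ft_force: [0.9, -0.8, 0.4]
finger_gap: 85.6
grip_force: 0.0
```

>>> {"op": "step_arm", "data": {"targets": [[[0, 1, -1, 0, 0, 0], [0, 1, -1, 0, 0, 0], [0, 1, -1, 0, 0, 0], [0, 1, -1, 0, 0, 0], [0, 1, -1, 0, 0, 0], [0, 1, -1, 0, 0, 0], [0, 1, -1, 0, 0, 0], [0, 1, -1, 0, 0, 0], [0, 1, -1, 0, 0, 0], [0, 1, -1, 0, 0, 0]]], "fingers": 1, "newtons": 60}}

```text
time: 4.07
tool_pos: [555.7, -296.3, 22.7]
tcp_rot: [180.0, -45.0, 92.4]
ft_force: [-1.2, -3.8, 5.5]
finger_gap: 39.5
grip_force: 60.5
```

>>> {"op": "step_arm", "data": {"targets": [[[0, 0, 30, 0, 0, 0], [-5, 20, 70, 0, 0, 0], [-10, 40, 110, -0.1, 0, 0], [-15, 60, 150, -0.2, 0, 0], [-15, 80, 190, -0.3, 0, 0], [-15, 100, 220, -0.4, 0, 0], [-15, 120, 230, -0.5, 0, 0], [-15, 120, 230, -0.5, 0, 0]]]}}

```text
time: 4.73
tool_pos: [544.1, -170.7, 262.1]
tcp_rot: [-179.6, -15.8, 92.4]
ft_force: [0.1, -0.4, -0.9]
finger_gap: 39.0
grip_force: 61.0
```

```bash
cat >plan.py <<'E'
from bench import r
from h import *
def wframe(ang):
    x=np.array([np.cos(ang),np.sin(ang),0]); z=np.array([0,0,1.]); return np.c_[x,np.cross(z,x),z]
def press(yaw): return R.from_euler("z",yaw,degrees=True).as_matrix()
R_tw=wframe(np.radians(92.6)).T@R.from_euler("xyz",[180,-45,92.6],degrees=True).as_matrix()
def goal(yaw,org,xb,yb,h):
    P=press(yaw); Rw=np.c_[[0,0,-1],-P[:,0],P[:,1]]
    t=np.array([*org,0])+P[:,0]*xb+P[:,1]*(yb+22.7)+[0,0,h+127.4]
    return t,Rw@R_tw
def delta(t,Rg):
    s=r.sense(); Rc=R.from_euler("xyz",s["tcp_rot"],degrees=True).as_matrix()
    print("shift",(t-s["tool_pos"]).round(1),"rot",R.from_matrix(Rg@Rc.T).as_rotvec().round(3),"f",s["ft_force"].round(1))
E
python3 - <<'E'
from plan import *
t,Rg=goal(-9.1,(542.9,61.2),0,6,125); print(t,R.from_matrix(Rg).as_euler("xyz",degrees=True)); delta(t,Rg)
E
```

```text
[547.43913653  89.53877625 252.4       ] [180.   45.   80.9]
shift [  3.3 260.2  -9.7] rot [-1.061  0.055 -0.18 ] f [ 0.1 -0.4 -0.9]
```

>>> {"op": "step_arm", "data": {"targets": [[[1, 30, 10, -0.12, 0.006, -0.02], [2, 60, 15, -0.24, 0.012, -0.04], [2, 90, 15, -0.36, 0.018, -0.06], [2, 120, 15, -0.48, 0.025, -0.08], [2, 150, 15, -0.6, 0.031, -0.1], [3, 180, 15, -0.72, 0.037, -0.12], [3, 210, 10, -0.84, 0.043, -0.14], [3, 240, 5, -0.95, 0.05, -0.16], [3, 255, 0, -1.061, 0.055, -0.18], [3, 258, -5, -1.061, 0.055, -0.18], [3, 260, -8, -1.061, 0.055, -0.18], [3, 260, -8, -1.061, 0.055, -0.18]]]}}

```text
time: 5.73
tool_pos: [543.2, 84.0, 242.5]
tcp_rot: [-179.7, 44.4, 80.3]
ft_force: [-0.6, -0.1, -0.3]
finger_gap: 39.1
grip_force: 61.0
```

>>> {"op": "step_arm", "data": {"targets": [[[0, 0, 0, 0, 0, 0], [0, 0, 0, 0, 0, 0], [0, 0, 0, 0, 0, 0]]]}}

```text
time: 5.98
tool_pos: [544.2, 82.5, 246.3]
tcp_rot: [179.8, 44.2, 79.7]
ft_force: [0.6, 1.5, -1.4]
finger_gap: 39.5
grip_force: 61.0
```

```bash
python3 - <<'E'
from plan import *
from bench import vision
import pickle
d={n:vision.snapshot(n) for n in("wrist","scene","top")}
t,Rg=goal(-9.1,(542.9,61.2),0,6,125); delta(t,Rg); print(r.sense()["tool_pos"],r.sense()["tcp_rot"])
pickle.dump(d,open("d2.pkl","wb"))
A=cv2.resize(d["wrist"]["img"],(420,315)); B=d["scene"]["img"][190:330,200:370]; B=cv2.resize(B,(380,313));B=cv2.copyMakeBorder(B,0,2,0,0,cv2.BORDER_CONSTANT)
C=cv2.resize(d["top"]["img"][205:295,215:365],(467,280)); C=cv2.copyMakeBorder(C,0,0,0,333,cv2.BORDER_CONSTANT)
cv2.imwrite("pics/c2.png",np.vstack([np.hstack([A,B]),C]))
E
```

```text
shift [3.5 6.4 6.9] rot [-0.012  0.003  0.017] f [-0.4 -0.4 -0.7]
[543.8920436   83.10387125 245.54182486] [179.89007946  44.29396172  79.85348704]
```

View pics/c2.png

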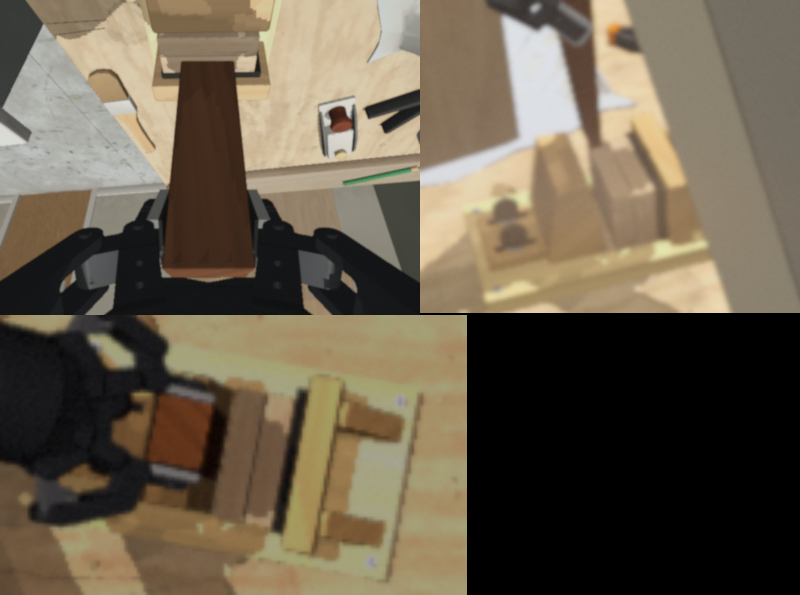

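The wedge is held upright with the thin end down beside the gap: the tip shows at about (595,145) in the scene crop and (208,62) in the wrist part. I need a closer look at the wrist picture's upper part.

```bash
python3 - <<'E'
from plan import *
import pickle
d=pickle.load(open("d2.pkl","rb"))["wrist"]
cv2.imwrite("pics/c3.png",cv2.resize(d["img"][0:160,210:430],(792,576),interpolation=cv2.INTER_CUBIC))
print(d["eye"],d["attitude"])
P=press(-9.1);o=np.array([542.9,61.2,0])
def pc(x,y,z): u=proj(d,o+P@np.array([x,y,z])); return ((u-[210,0])*3.6).round(0).tolist()
for n,p in dict(b_top=[(-45,3,78),(45,3,78)],a_far=[(-45,-38,78),(45,-38,78)],cheek=[(-45,21,98),(45,21,98)],fence=[(-60,-49,88),(60,-49,88)],base=[(-70,-122,18),(70,-122,18)]).items(): print(n,[pc(*q) for q in p])
st=r.sense();Rt=R.from_euler("xyz",st["tcp_rot"],degrees=True).as_matrix()
Rw=Rt@R_tw.T; og=st["tool_pos"]-Rw@np.array([-52.4,0,22.7])
for q in((75,-20,0),(75,20,0),(75,-20,12),(75,20,12),(-75,20,32)):
    w=og+Rw@np.array(q,float); print("wedge",q,w.round(1),(P.T@(w-o)).round(1),((proj(d,w)-[210,0])*3.6).round(0))
E
```

```text
[568.62514228 213.78038654 286.85484165] [-59.6439139   -0.14592108 -10.1083943 ]
b_top [[107.0, 207.0], [676.0, 197.0]]
a_far [[147.0, 405.0], [642.0, 397.0]]
cheek [[72.0, 185.0], [710.0, 174.0]]
fence [[72.0, 490.0], [721.0, 480.0]]
base [[119.0, 493.0], [677.0, 485.0]]
wedge (75, -20, 0) [560.1  58.8 117.9] [ 17.3   0.3 117.9] [511. 391.]
wedge (75, 20, 0) [520.7  65.8 117.8] [-22.7   1.  117.8] [237. 392.]
wedge (75, -20, 12) [562.2  70.6 118. ] [ 17.5  12.3 118. ] [518. 325.]
wedge (75, 20, 12) [522.8  77.6 118. ] [-22.5  13.  118. ] [230. 326.]
wedge (-75, 20, 32) [525.7  95.5 268.2] [-22.4  31.1 268.2] [ 109. 1456.]
```

View pics/c3.png

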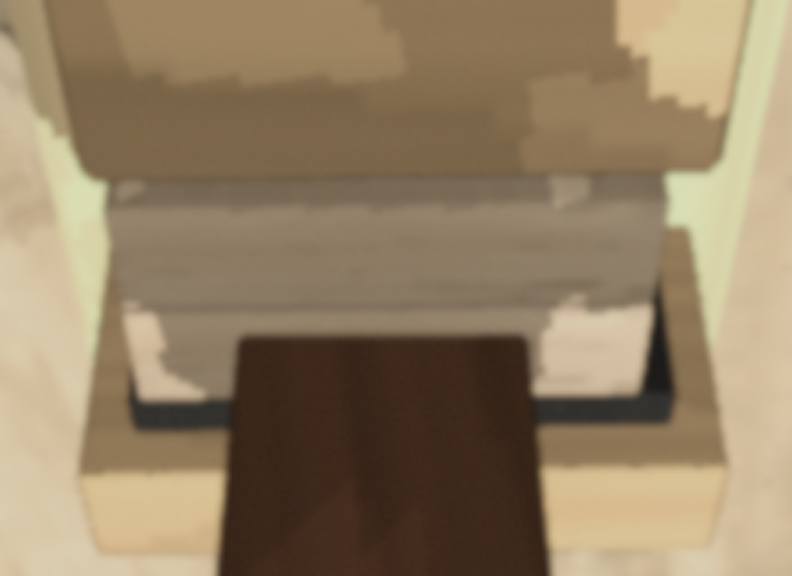

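>>> {"op": "step_arm", "data": {"targets": [[[2.5, 6.5, 0, -0.012, 0.003, 0.017], [2.5, 6.5, 0, -0.012, 0.003, 0.017], [2.5, 6.5, -5, -0.012, 0.003, 0.017], [2.5, 6.5, -10, -0.012, 0.003, 0.017], [2.5, 6.5, -12, -0.012, 0.003, 0.017], [2.5, 6.5, -12, -0.012, 0.003, 0.017], [2.5, 6.5, -12, -0.012, 0.003, 0.017]]]}}

```text
time: 6.72
tool_pos: [545.9, 90.3, 231.9]
tcp_rot: [-179.8, 45.1, 81.1]
ft_force: [-0.3, -0.5, -2.0]
finger_gap: 38.8
grip_force: 60.9
```

```bash
python3 - <<'E'
from plan import *
from bench import vision
import pickle
d=vision.snapshot("wrist"); pickle.dump(d,open("w3.pkl","wb"))
cv2.imwrite("pics/c4.png",cv2.resize(d["img"][0:160,210:430],(792,576),interpolation=cv2.INTER_CUBIC))
t,Rg=goal(-9.1,(542.9,61.2),0,6,106); delta(t,Rg)
P=press(-9.1);o=np.array([542.9,61.2,0])
def pc(x,y,z): u=proj(d,o+P@np.array([x,y,z])); return ((u-[210,0])*3.6).round(0).tolist()
for n,p in dict(b_top=[(-45,2.5,78),(45,2.5,78)],cheek=[(-45,21,98),(45,21,98)]).items(): print(n,[pc(*q) for q in p])
st=r.sense();Rt=R.from_euler("xyz",st["tcp_rot"],degrees=True).as_matrix()
Rw=Rt@R_tw.T; og=st["tool_pos"]-Rw@np.array([-52.4,0,22.7])
for q in((75,-20,12),(75,20,12),(-75,0,32)):
    w=og+Rw@np.array(q,float); print("wedge",q,(P.T@(w-o)).round(1),((proj(d,w)-[210,0])*3.6).round(0))
for y in (2,4,6):
    print(y,pc(-20,y+12,106),pc(20,y+12,106))
E
```

```text
shift [ 1.4 -0.9  1.2] rot [ 0.002 -0.002 -0.002] f [-0.6 -0.1 -0.7]
b_top [[104.0, 293.0], [677.0, 294.0]]
cheek [[69.0, 282.0], [714.0, 284.0]]
wedge (75, -20, 12) [ 18.3  18.4 104.8] [523. 332.]
wedge (75, 20, 12) [-21.7  18.3 104.9] [235. 332.]
wedge (-75, 0, 32) [ -1.5  38.7 254.8] [ 373. 1471.]
2 [249.0, 362.0] [533.0, 363.0]
4 [248.0, 351.0] [534.0, 352.0]
6 [247.0, 340.0] [535.0, 341.0]
```

View pics/c4.png

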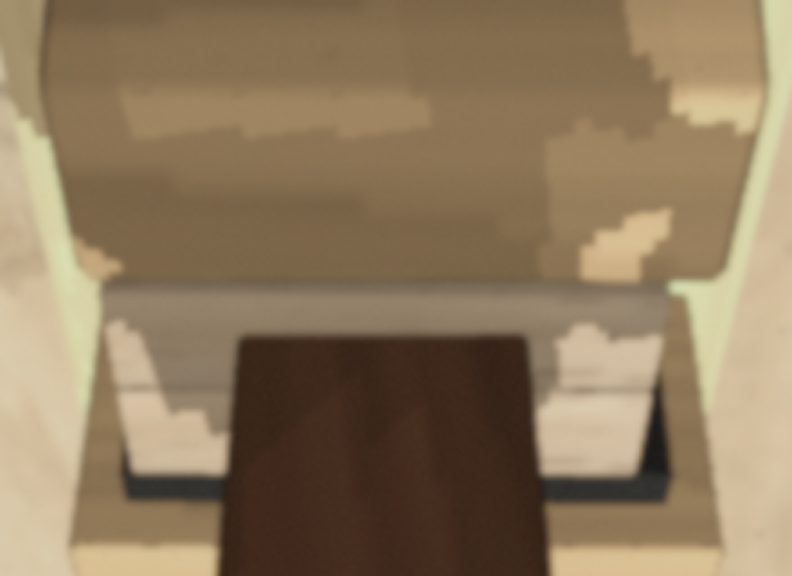

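>>> {"op": "step_arm", "data": {"targets": [[[-0.2, -1, 0, 0, 0, 0], [-0.2, -1, -5, 0, 0, 0], [-0.2, -1, -11, 0, 0, 0], [-0.2, -1, -17, 0, 0, 0], [-0.2, -1, -23, 0, 0, 0], [-0.2, -1, -28, 0, 0, 0], [-0.2, -1, -32, 0, 0, 0], [-0.2, -1, -34, 0, 0, 0], [-0.2, -1, -34, 0, 0, 0], [-0.2, -1, -34, 0, 0, 0]]]}}

```text
time: 7.6
tool_pos: [545.6, 89.0, 198.1]
tcp_rot: [-179.8, 45.1, 81.1]
ft_force: [0.1, -4.0, -2.4]
finger_gap: 38.8
grip_force: 60.7
```

```bash
cat >st.py <<'E'
from plan import *
st=r.sense();Rt=R.from_euler("xyz",st["tcp_rot"],degrees=True).as_matrix()
P=press(-9.1);o=np.array([542.9,61.2,0])
Rw=Rt@R_tw.T; og=st["tool_pos"]-Rw@np.array([-52.4,0,22.7])
for q in((75,0,0),(-75,0,0)): print(q,(P.T@(og+Rw@np.array(q,float)-o)).round(1))
print(st["tool_pos"].round(1),"F press",(P.T@st["ft_force"]).round(1),"M",(P.T@st["wrist_torque"]).round(2))
E
python3 st.py
```

```text
(75, 0, 0) [-2.   4.9 70.7]
(-75, 0, 0) [ -1.6   5.3 220.7]
[545.6  89.  198.1] F press [ 0.7 -3.9 -2.4] M [-0.27  0.04 -0.06]
```

>>> {"op": "step_arm", "data": {"targets": [[[-0.2, -1, 0, 0, 0, 0], [-0.2, -1.2, 0, 0, 0, 0], [-0.2, -1.2, -2, 0, 0, 0], [-0.2, -1.2, -4, 0, 0, 0], [-0.2, -1.2, -4, 0, 0, 0]]]}}

```text
time: 8.02
tool_pos: [545.8, 88.1, 194.3]
tcp_rot: [-179.9, 45.1, 81.1]
ft_force: [0.1, -3.3, -0.2]
finger_gap: 39.4
grip_force: 61.0
```

```bash
python3 st.py
```

```text
(75, 0, 0) [-1.5  4.1 66.9]
(-75, 0, 0) [ -1.4   4.4 216.9]
[545.8  88.1 194.3] F press [ 0.6 -3.2 -0.2] M [-0.07 -0.12  0.05]
```

>>> {"op": "step_arm", "data": {"targets": [[[-0.2, -1, 0, 0, 0, 0], [-0.2, -1.2, 0, 0, 0, 0], [-0.2, -1.2, 0, 0, 0, 0], [-0.2, -1.2, 0, 0, 0, 0]]]}}

```text
time: 8.35
tool_pos: [545.5, 87.3, 194.3]
tcp_rot: [-179.9, 45.1, 81.1]
ft_force: [0.5, -0.3, -1.7]
finger_gap: 39.3
grip_force: 61.1
```

```bash
python3 st.py
```

```text
(75, 0, 0) [-1.7  3.4 66.9]
(-75, 0, 0) [ -1.5   3.5 216.9]
[545.5  87.3 194.3] F press [ 0.5 -0.2 -1.7] M [0.48 0.   0.04]
```

>>> {"op": "step_arm", "data": {"targets": [[[0, -0.2, -2, 0, 0, 0], [-0.1, -0.5, -4, 0, 0, 0], [-0.2, -0.8, -6, 0, 0, 0], [-0.2, -1.1, -8, 0, 0, 0], [-0.2, -1.3, -10, 0, 0, 0], [-0.2, -1.3, -10, 0, 0, 0]]]}}

```text
time: 8.85
tool_pos: [545.0, 85.6, 183.7]
tcp_rot: [-179.8, 45.1, 81.1]
ft_force: [0.6, -0.2, -1.0]
finger_gap: 39.4
grip_force: 61.0
```

```bash
python3 st.py
```

```text
(75, 0, 0) [-2.   1.5 56.3]
(-75, 0, 0) [ -1.7   1.8 206.3]
[545.   85.6 183.7] F press [ 0.7 -0.1 -1. ] M [ 0.52 -0.03  0.05]
```

>>> {"op": "step_arm", "data": {"targets": [[[0, 0, -2, 0, 0, 0], [0, -0.1, -4, 0, 0, 0], [0, -0.2, -6, 0, 0, 0], [0, -0.3, -8, 0, 0, 0], [0, -0.3, -8, 0, 0, 0]]]}}

```text
time: 9.27
tool_pos: [545.1, 85.3, 175.8]
tcp_rot: [-179.8, 45.1, 81.1]
ft_force: [-0.1, 0.7, -1.6]
finger_gap: 39.3
grip_force: 61.0
```

```bash
python3 st.py
```

```text
(75, 0, 0) [-1.9  1.2 48.4]
(-75, 0, 0) [ -1.6   1.5 198.4]
[545.1  85.3 175.8] F press [-0.2  0.7 -1.6] M [ 0.55  0.02 -0.01]
```

>>> {"op": "step_arm", "data": {"targets": [[[0, 0, -2, 0, 0, 0], [0, -0.2, -4, 0, 0, 0], [0, -0.4, -6, 0, 0, 0], [0, -0.5, -8, 0, 0, 0], [0, -0.5, -8, 0, 0, 0]]]}}

```text
time: 9.68
tool_pos: [545.2, 84.6, 168.0]
tcp_rot: [-179.9, 45.1, 81.1]
ft_force: [-0.5, -3.7, -2.3]
finger_gap: 39.2
grip_force: 61.0
```

```bash
python3 st.py
```

```text
(75, 0, 0) [-1.6  0.5 40.6]
(-75, 0, 0) [ -1.4   0.8 190.6]
[545.2  84.6 168. ] F press [ 0.1 -3.8 -2.3] M [ 0.01 -0.15  0.03]
```

>>> {"op": "step_arm", "data": {"targets": [[[0, -0.5, 0, 0, 0, 0], [0, -0.5, 0, 0, 0, 0], [0, -0.5, 0, 0, 0, 0]]]}}

```text
time: 9.93
tool_pos: [545.2, 84.5, 168.1]
tcp_rot: [-179.9, 45.1, 81.1]
ft_force: [-0.2, -2.6, -2.1]
finger_gap: 39.1
grip_force: 61.0
```

>>> {"op": "step_arm", "data": {"targets": [[[0, 0, 0, 0, 0, 0], [0, 0, 0, 0, 0, 0], [0, 0, 0, 0, 0, 0], [0, 0, 0, 0, 0, 0], [0, 0, 0, 0, 0, 0], [0, 0, 0, 0, 0, 0]]], "fingers": -0.4, "newtons": 20}}

```text
time: 10.43
tool_pos: [545.3, 84.6, 168.4]
tcp_rot: [-179.9, 45.1, 81.1]
ft_force: [0.2, -0.2, 0.2]
finger_gap: 59.8
grip_force: 0.0
```

>>> {"op": "step_arm", "data": {"targets": [[[4, 20, 20, 0, 0, 0], [8, 40, 40, 0, 0, 0], [12, 60, 60, 0, 0, 0], [12, 60, 80, 0, 0, 0], [12, 60, 100, 0, 0, 0], [12, 60, 120, 0, 0, 0], [12, 60, 120, 0, 0, 0], [12, 60, 120, 0, 0, 0]]]}}

```text
time: 11.1
tool_pos: [557.9, 144.8, 289.6]
tcp_rot: [179.9, 45.0, 80.9]
ft_force: [0.4, -0.4, 0.3]
finger_gap: 59.6
grip_force: 0.0
```

```bash
python3 - <<'E'
from bench import r, vision
from h import *
import pickle
d={n:vision.snapshot(n) for n in("wrist","scene","top")}
pickle.dump(d,open("d5.pkl","wb"))
A=cv2.resize(d["wrist"]["img"],(420,315)); B=d["scene"]["img"][190:330,200:370]; B=cv2.resize(B,(380,313));B=cv2.copyMakeBorder(B,0,2,0,0,cv2.BORDER_CONSTANT)
C=cv2.resize(d["top"]["img"][205:295,215:365],(467,280)); C=cv2.copyMakeBorder(C,0,0,0,333,cv2.BORDER_CONSTANT)
cv2.imwrite("pics/c5.png",np.vstack([np.hstack([A,B]),C]))
E
python3 st.py
```

```text
(75, 0, 0) [  0.2  61.1 159.5]
(-75, 0, 0) [  0.7  61.5 309.5]
[556.8 144.2 286.8] F press [-0.3  0.7 -0.2] M [ 0.34  0.02 -0.01]
```

View pics/c5.png

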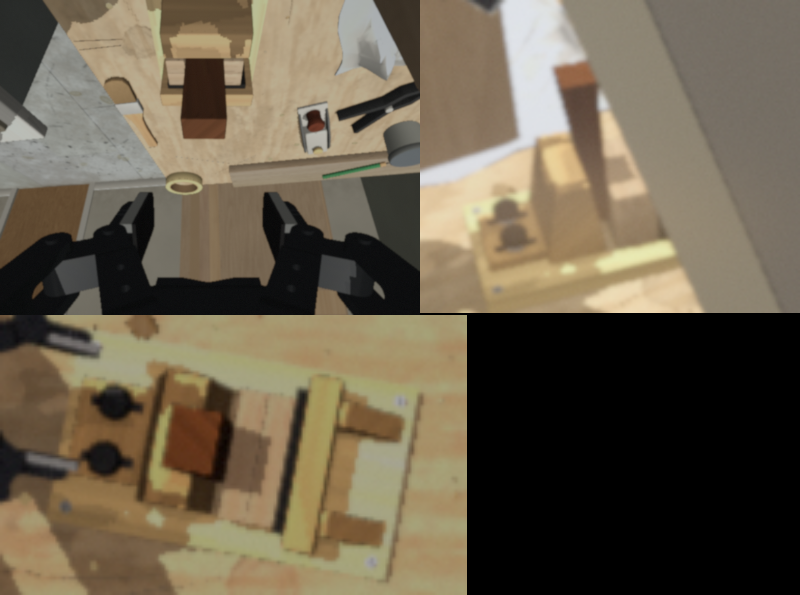

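The wedge stands upright in the gap. Its butt is at about (203,127) in the wrist part and (197,440) in the top crop, and the bystanders are undisturbed. Next I locate the butt centre and push down with closed fingers.

```bash
python3 - <<'E'
from plan import *
import pickle
d=pickle.load(open("d5.pkl","rb"));w,t,s=d["wrist"],d["top"],d["scene"]
im=t["img"].astype(int);sub=im[205:295,215:365];m=((sub[...,2]>80)&(sub[...,2]-sub[...,0]>45)&(sub[...,1]<.55*sub[...,2])).astype(np.uint8)*255
c=max(cv2.findContours(m,cv2.RETR_EXTERNAL,cv2.CHAIN_APPROX_NONE)[0],key=cv2.contourArea);x=cv2.minAreaRect(c);print(cv2.contourArea(c),x)
tc=np.array(x[0])+[215,205]
k=640/420; wc=np.array([204,127.5])*k  # butt face centre in wrist view
P=press(-9.1);o=np.array([542.9,61.2,0])
p,e=tri(t,tc,w,wc);print(p.round(1),"miss",e,(P.T@(p-o)).round(1))
p,e=tri(t,tc,s,(200+574*170/380-420*170/380,190+75*140/313));print(p.round(1),"miss",e,(P.T@(p-o)).round(1))
q=onz(t,tc,188);print(q,(P.T@(q-o)).round(1))
Rg=np.c_[P[:,1],P[:,0],[0,0,-1]]; delta(np.array([q[0],q[1],235]),Rg)
E
```

```text
233.5 ((61.532081604003906, 39.66226577758789), (14.558794021606445, 19.411725997924805), 10.619654655456543)
[544.5  76.6 182.8] miss 0.11689333864925251 [ -0.8  15.5 182.8]
[544.4  76.3 179.3] miss 1.4222240373292208 [ -0.9  15.2 179.3]
[544.16718642  76.16860014 188.        ] [ -1.1  15.  188. ]
shift [-12.7 -68.  -51.8] rot [ 0.778 -0.127 -0.003] f [-0.2  0.7 -0.2]
```

>>> {"op": "step_arm", "data": {"targets": [[[0, 0, 0, 0.389, -0.063, 0], [0, 0, 0, 0.778, -0.127, -0.003], [-3, -15, 0, 0.778, -0.127, -0.003], [-8, -40, -10, 0.778, -0.127, -0.003], [-12.5, -67.5, -25, 0.778, -0.127, -0.003], [-12.5, -67.5, -40, 0.778, -0.127, -0.003], [-12.5, -67.5, -52, 0.778, -0.127, -0.003], [-12.5, -67.5, -52, 0.778, -0.127, -0.003], [-12.5, -67.5, -52, 0.778, -0.127, -0.003], [-12.5, -67.5, -52, 0.778, -0.127, -0.003]]], "fingers": 1}}

```text
time: 12.08
tool_pos: [544.7, 77.3, 236.2]
tcp_rot: [180.0, 0.0, 80.8]
ft_force: [0.0, -0.3, 0.7]
finger_gap: -0.1
grip_force: 0.0
```

>>> {"op": "step_arm", "data": {"targets": [[[0, 0, 0, 0, 0, 0], [0, 0, 0, 0, 0, 0], [0, 0, 0, 0, 0, 0]]]}}

```text
time: 12.33
tool_pos: [545.1, 78.1, 236.7]
tcp_rot: [179.9, -0.1, 80.9]
ft_force: [0.1, -0.0, 0.2]
finger_gap: -0.1
grip_force: 0.0
```

>>> {"op": "step_arm", "data": {"targets": [[[-1, -1.5, -8, 0, 0, 0], [-1, -1.5, -16, 0, 0, 0], [-1, -1.5, -22, 0, 0, 0], [-1, -1.5, -26, 0, 0, 0], [-1, -1.5, -27, 0, 0, 0], [-1, -1.5, -27, 0, 0, 0]]]}}

```text
time: 12.83
tool_pos: [543.4, 75.4, 208.5]
tcp_rot: [-180.0, -0.1, 80.8]
ft_force: [-0.1, 0.1, -0.8]
finger_gap: -0.3
grip_force: 0.0
```

>>> {"op": "step_arm", "data": {"targets": [[[0, 0, -1, 0, 0, 0], [0, 0, -2, 0, 0, 0], [0, 0, -2, 0, 0, 0]]]}}

```text
time: 13.08
tool_pos: [544.0, 75.4, 207.6]
tcp_rot: [179.9, -0.1, 80.8]
ft_force: [-0.5, 0.0, 0.6]
finger_gap: 0.1
grip_force: 0.2
```

>>> {"op": "step_arm", "data": {"targets": [[[0, 0, -1, 0, 0, 0], [0, 0, -2, 0, 0, 0], [0, 0, -2, 0, 0, 0]]]}}

```text
time: 13.33
tool_pos: [544.4, 75.3, 206.3]
tcp_rot: [179.8, -0.1, 80.8]
ft_force: [0.3, -1.2, 3.9]
finger_gap: -0.2
grip_force: 2.2
```

>>> {"op": "step_arm", "data": {"targets": [[[0, 0, -1, 0, 0, 0], [0, 0, -1, 0, 0, 0], [0, 0, -1, 0, 0, 0]]]}}

```text
time: 13.58
tool_pos: [544.7, 75.2, 205.7]
tcp_rot: [179.8, -0.1, 80.8]
ft_force: [-1.3, -1.3, 6.2]
finger_gap: -0.0
grip_force: 3.2
```

>>> {"op": "step_arm", "data": {"targets": [[[0, 0, -1, 0, 0, 0], [0, 0, -1, 0, 0, 0], [0, 0, -1, 0, 0, 0]]]}}

```text
time: 13.83
tool_pos: [545.0, 75.1, 205.3]
tcp_rot: [179.7, -0.1, 80.8]
ft_force: [-0.4, -1.3, 8.8]
finger_gap: 0.2
grip_force: 4.3
```

>>> {"op": "step_arm", "data": {"targets": [[[-0.4, 0, -1, 0, 0, 0], [-0.8, 0, -2, 0, 0, 0], [-0.8, 0, -2, 0, 0, 0], [-0.8, 0, -2, 0, 0, 0]]]}}

```text
time: 14.17
tool_pos: [544.8, 75.0, 204.2]
tcp_rot: [179.6, -0.1, 80.8]
ft_force: [-0.1, -1.7, 12.3]
finger_gap: -0.1
grip_force: 6.2
```

>>> {"op": "step_arm", "data": {"targets": [[[0, 0, -1, 0, 0, 0], [0, 0, -1, 0, 0, 0], [0, 0, -1, 0, 0, 0]]]}}

```text
time: 14.42
tool_pos: [545.1, 74.9, 203.8]
tcp_rot: [179.6, -0.1, 80.8]
ft_force: [-0.6, -2.9, 14.9]
finger_gap: 0.2
grip_force: 7.5
```

One more millimetre gives about 17 N. Then back off and repeat.

>>> {"op": "step_arm", "data": {"targets": [[[-0.3, 0, -1, 0, 0, 0], [-0.3, 0, -1, 0, 0, 0], [-0.3, 0, -1, 0, 0, 0], [-0.3, 0, -1, 0, 0, 0], [-0.3, 0, -1, 0, 0, 0]]]}}

```text
time: 14.83
tool_pos: [545.1, 74.9, 203.3]
tcp_rot: [179.5, -0.1, 80.8]
ft_force: [-0.8, -2.9, 17.3]
finger_gap: 0.0
grip_force: 8.6
```

>>> {"op": "step_arm", "data": {"targets": [[[0, 0, 3, 0, 0, 0], [0, 0, 6, 0, 0, 0], [0, 0, 6, 0, 0, 0], [0, 0, 3, 0, 0, 0], [0, 0, 1, 0, 0, 0], [0, 0, 0, 0, 0, 0], [0, 0, 0, 0, 0, 0], [0, 0, 0, 0, 0, 0]]]}}

```text
time: 15.5
tool_pos: [544.2, 75.3, 202.1]
tcp_rot: [179.7, -0.1, 80.8]
ft_force: [-2.0, -2.1, 17.1]
finger_gap: 0.3
grip_force: 8.7
```

>>> {"op": "step_arm", "data": {"targets": [[[0, 0, 3, 0, 0, 0], [0, 0, 6, 0, 0, 0], [0, 0, 6, 0, 0, 0], [0, 0, 3, 0, 0, 0], [0, 0, 0.5, 0, 0, 0], [0, 0, -0.5, 0, 0, 0], [0, 0, -0.5, 0, 0, 0], [0, 0, -0.5, 0, 0, 0]]]}}

```text
time: 16.17
tool_pos: [543.9, 75.3, 201.3]
tcp_rot: [179.7, -0.1, 80.8]
ft_force: [-3.8, -1.6, 17.6]
finger_gap: 0.3
grip_force: 8.5
```

>>> {"op": "step_arm", "data": {"targets": [[[0, 0, 3, 0, 0, 0], [0, 0, 6, 0, 0, 0], [0, 0, 6, 0, 0, 0], [0, 0, 3, 0, 0, 0], [0, 0, 0.5, 0, 0, 0], [0, 0, 0, 0, 0, 0], [0, 0, 0, 0, 0, 0], [0, 0, 0, 0, 0, 0]]]}}

```text
time: 16.83
tool_pos: [543.6, 75.4, 200.8]
tcp_rot: [179.8, -0.1, 80.8]
ft_force: [-3.3, -2.3, 15.9]
finger_gap: -0.1
grip_force: 7.7
```

>>> {"op": "step_arm", "data": {"targets": [[[0, 0, 3, 0, 0, 0], [0, 0, 8, 0, 0, 0], [0, 0, 20, 0, 0, 0], [0, 0, 40, 0, 0, 0], [0, 30, 70, 0, 0, 0], [0, 60, 90, 0, 0, 0], [0, 90, 100, 0, 0, 0], [0, 90, 100, 0, 0, 0], [0, 90, 100, 0, 0, 0]]]}}

```text
time: 17.58
tool_pos: [542.8, 166.9, 300.0]
tcp_rot: [179.9, -0.1, 81.0]
ft_force: [0.0, -0.9, -0.8]
finger_gap: -0.2
grip_force: 0.0
```

```bash
python3 - <<'E'
from plan import *
from bench import vision
import pickle
d={n:vision.snapshot(n) for n in("wrist","scene","top")}
w,t,s=d["wrist"],d["top"],d["scene"]
A=cv2.resize(w["img"],(420,315)); B=s["img"][190:330,200:370]; B=cv2.resize(B,(380,313));B=cv2.copyMakeBorder(B,0,2,0,0,cv2.BORDER_CONSTANT)
C=cv2.resize(t["img"][205:295,215:365],(467,280)); C=cv2.copyMakeBorder(C,0,0,0,333,cv2.BORDER_CONSTANT)
cv2.imwrite("pics/c6.png",np.vstack([np.hstack([A,B]),C]))
sub=t["img"].astype(int)[205:295,215:365];m=((sub[...,2]>80)&(sub[...,2]-sub[...,0]>45)&(sub[...,1]<.55*sub[...,2])).astype(np.uint8)*255
c=max(cv2.findContours(m,cv2.RETR_EXTERNAL,cv2.CHAIN_APPROX_NONE)[0],key=cv2.contourArea);x=cv2.minAreaRect(c);print(cv2.contourArea(c),x)
P=press(-9.1);q=onz(t,np.array(x[0])+[215,205],178);print((P.T@(q-[542.9,61.2,0])).round(1))
E
```

```text
42.5 ((63.9878044128418, 30.609756469726562), (14.2456693649292, 4.527693271636963), 6.34019136428833)
[ 17.6  14.4 178. ]
```

View pics/c6.png

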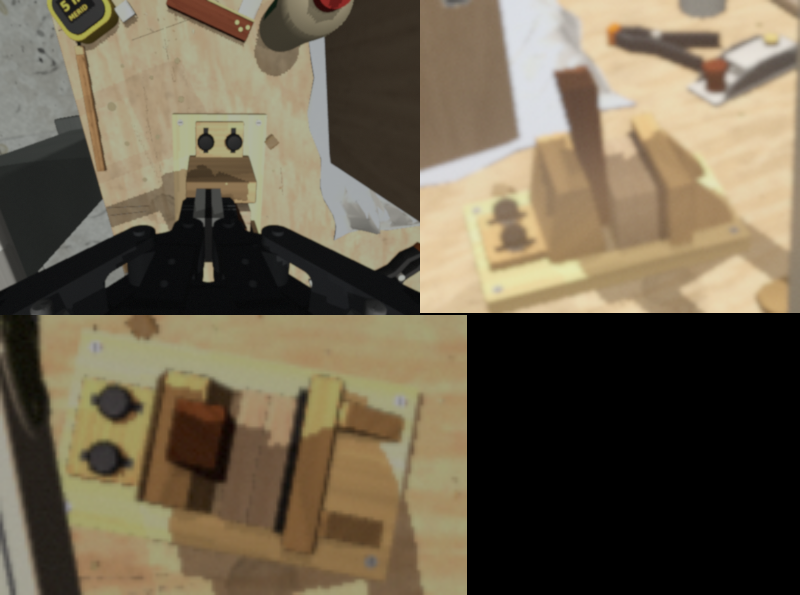

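The wedge is seated lower and upright, with its butt at (575,72) in the scene crop. The boards are closed together against the fence, and the gripper is clear.

```bash
python3 -c "
from bench import r
print(r.hand_in())"
```

```text
the job is handed in; nothing more can be done
None
```

The wedge stands thin end down in the press, pressed with four pushes of 16 to 18 N; the offcuts look closed and square in the last pictures, and the job was handed in at about 18 s with no verdict returned (the remaining pinch force could not be measured).

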